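# Draw the big screwdriver and hold it ready over the loose lid screw

## Task

Draw the larger, thick-handled screwdriver out of the leaning tool stand, turn it upright with its blade pointing straight down, and hold it there with the tip about 2 cm directly above the one screw that stands proud of the metal enclosure's lid, not touching it. Finish while still holding the screwdriver still in the air: do not put it down or let go. Do not knock it against the enclosure, and leave the other tools in the stand and everything else where it is.

Things in the scene. Friction and masses are not known exactly. Their poses are not given: they have to be found in the camera images.
- driver: the larger screwdriver, 195 mm long, 45 g (varies); blade at local -y, handle at local +y. Handle: round, 26 mm thick, 96 mm long; blade: 5 mm thick, 100 mm long. Its local y axis runs from tip to handle and leans 34 to 40 deg from vertical at the start (it sags a little in its bore); held upright, tip down, that axis points straight up. Its long axis passes 12 mm along local z from this origin
- driver_grip (a point): point on the screwdriver's long axis in the handle, 35 mm from the handle's end and 161 mm from the tip; axes as driver. A good place to grasp; in the stand it is 37 mm outside the block's upper face, so 70 mm of handle stick out
- driver_tip (a point): tip of the screwdriver's blade, on its long axis; axes as driver
- stand: leaning tool stand, fixed, 155 mm (x) by 208 mm (y) base and 136 mm high; origin under the middle of its base. A grey block 48 mm by 196 mm by 38 mm carries three bores in a row along local y, 62 mm apart; the bores lean 34 deg (0.60 rad) from vertical so that the tools' handles lean towards the stand's local -x, roughly towards the robot. The large screwdriver is in the bore at local y = +62 mm, the small screwdriver in the middle one, a marker at -62 mm
- stand_bore (a point): centre of the mouth of the large screwdriver's bore, on the block's upper face, 122 mm above the desk; axes as stand. The bore takes the handle's lowest 26 mm (radial clearance about 1.2 mm) and the blade passes on through a 7 mm hole 12 mm deep below it; drawn 126 mm along its own axis the screwdriver is clear of the bore
- enclosure: small metal instrument enclosure, fixed, 112 mm (x) by 64 mm (y), lid top 36 mm above the desk; origin under its centre. Slotted screws at its four lid corners: three sit down on the lid, one stands proud
- screw (a point): centre of the top of the proud screw's head (12 mm across), 56 mm above the desk and 20 mm above the lid, at local x = +47, y = +23 mm of the enclosure; z up
- small_driver_mid (a point): handle of the small screwdriver (15 mm thick) in the stand's middle bore, its end about 50 mm outside the block; to be left there
- marker_mid (a point): upper part of the marker pen (15 mm thick) in the stand's third bore, its end about 45 mm outside the block; to be left there
- reel_mid (a point): loose reel of solder on the desk, 58 x 88 x 50 mm high, bystander; point near its centre
- block_battery_mid (a point): loose block battery lying on the desk, 27 x 50 x 18 mm, bystander; its centre
- pad_mid (a point): loose pad of notes on the desk, 77 x 77 x 11 mm, bystander; its centre
Not all that is in view belongs to the job. Leave any turquoise look-alike of the enclosure alone.

How it is judged (in metres and radians):
On the way:
1. the large screwdriver is drawn right out of its bore, held by the fingers (z of driver_tip in the frame of stand_bore above -0.008 m and contact force between the fingers and driver above 1 N), for 0.2 s.
At the end, for the whole second after the job is handed in: The fingers hold the large screwdriver still, handle up, within 0.15 rad of vertical, tip within 9 mm horizontally of the proud screw's axis and 5 to 35 mm above its head, touching neither enclosure nor stand; other tools within 20 mm, reel, battery and pad within 30 mm of their starts (contact force between the fingers and driver above 1 N and angle between driver_tip's own y axis and vertical below 0.15 rad and horizontal distance between driver_tip and screw below 0.009 m and z of driver_tip in the frame of screw between 0.005 and 0.035 m and contact force between driver and enclosure below 0.1 N and contact force between driver and stand below 0.1 N and linear speed of driver below 0.03 m/s and distance of each of small_driver_mid, marker_mid from where it was at the start of the episode below 0.02 m and distance of each of reel_mid, block_battery_mid, pad_mid from where it was at the start of the episode below 0.03 m); the arm keeps its last pose, push and grip.
It fails at once if the screwdriver knocks against the enclosure (over 5 N) (contact force between driver and enclosure above 5 N).
It fails at once if another tool in the stand or a bystander is displaced (distance of any of small_driver_mid, marker_mid from where it was at the start of the episode above 0.02 m or distance of any of reel_mid, block_battery_mid, pad_mid from where it was at the start of the episode above 0.03 m).
It also fails if it takes over 48 s, if anything falls off the work surface, if the arm or the gripper's body presses on something with over 40 N, if the wrist force passes 120 N, or if a joint passes its speed limit or range.

## Robot

A 6-joint arm with a two-finger parallel gripper is mounted at the origin on a cart in front of the work surface, level with it; the furniture and walls round the work are solid. World frame = base frame: x ahead of the robot, y to its left, z up, the work surface at z = 0. Lengths are in mm, angles in rad, forces in N, time in s.
With the tool pointing down it reaches from about 350 to 875 mm from the base axis. Payload 15.5 kg.
Tool frame: the origin (TCP) lies at the very end of the fingers, on their centre line; the grasp point (between the pads) lies 19 mm behind it (manip.grasp_offset is the z of the grasp point in the tool frame, in mm); z points along the fingers, y is the line along which they close (so a half turn about z gives the same grasp; the last joint's range is limited). The gripper opens to 85 mm and grips with 20 to 120 N. Pads are 22 mm wide; open, the fingers measure 114 mm over their backs; the gripper's body (76 mm by 85 mm) begins 54 mm behind the grasp point. The pads swing forward as they close: fully open they stand 13 mm farther back than shut.
Start: joints at [-1.242, 0.494, 1.345, -0, 1.302, -0.096], TCP at [257.588, -569.452, 231.277] pointing down, gripper open.
Joint ranges: [-2.91, 2.91], [-0.82, 2.16], [0.22, 2.67], [-1.22, 4.37], [0.12, 2.79], [-3.08, 3.08]. Speed limits (rad/s): [1.89, 1.89, 2.57, 3.01, 3.01, 3.01].

## Interface

Orientations are given as a rotation vector (axis times angle).
In Python, from cell import manip, optics gives the robot as it stands.
- The arm moves only by the tool step_arm, never from a script. Its arguments are lists of equal length, an entry for each row: "translation": the shift along the tool's x, y, z in units of 150 mm (1.0 is 150 mm), a list of three; "twist": the turn, a rotation vector about the tool's x, y, z in units of 1.5 rad (1.0 is 1.5 rad), a list of three. In form: {"translation": [[tx, ty, tz], ...], "twist": [[wx, wy, wz], ...]}. A call has 1 to 20 rows; each row is the pose to reach, as a shift and turn from the pose commanded when the call began, along the tool's axes at that moment; what a row does not reach only later rows make up. A row lasts 1/12 s, in which the tool goes at most 41.7 mm and 7.16 degrees, less where a joint would pass 70% of its speed; a pose out of reach is approached as far as the arm can. A call with a number of a shift or a turn outside -1 to 1 is refused whole. A call with a gripper value outside its range is refused whole. "fingers" is the gripper's target within -1 to 1 (fully open at 1, half-way at 0, shut at -1), set as the call begins (left out, the last holds). The fingers move at their own pace and stop on an object; the grip force is fixed at half the most. Time passes only in rows, so rows that repeat a pose let the fingers close. It gives the time, the measured TCP pose, the force, the opening and the grip force at its end, in the units of the state.
- manip.state(): the state, without advancing time (a new reading comes with each control period).
- optics.read_camera(name): name is "side" or "top"; returns a dict with "img" (480x640x3 uint8, blue, green, red), "z_map" (480x640 float32, mm along the optical axis (not along the pixel's ray), 0 where there is no reading), "fx", "fy", "cx", "cy" (pixels), "view" (4x4, takes a point from world to camera coordinates). Camera axes: x right, y up, looking along -z (the intrinsics and any distortion apply to the point x, -y, -z); pixel columns grow to the right and rows downward; lengths in mm; the calibration is good to about 2 mm. A picture is of the moment at which its call begins.
- manip.close_job(): hands the job in; it is judged then, once.
The state is a dict: "clock": time; "joints": joint angles; "dq": joint speeds; "joint_efforts": joint torques, N m; "eef_pos": TCP position; "tool_rot": TCP orientation; "force": force on the tool from outside, world axes, zero at the start; "torque": the same for the moment, N m; "width": finger opening in mm; "finger_force": force on a finger pad.
Only numpy, scipy, OpenCV 4.12 (cv2) and the standard library are available. Lean on these libraries where they do the work, as an engineer would, in place of code of your own. Each camera call takes 0.05 s, during which the arm holds its last target. There are 200 camera calls.

## Working session

There is one attempt and no reset: what is moved stays moved. The work goes in short steps, Python scripts to look and compute and a tool call to move; the robot and the scene stay as the last step left them, time stands still between calls to the robot, and variables do not carry over. Pictures are saved under pics/ and viewed, at most 10 in all, crops included, and the job is handed in when it is done.

Besides the shell and the picture viewer there is one more tool, called in YAML: its name, and indented under it one key for each argument. step_arm: Moves the arm, as the interface text tells. Shifts and turns lie within -1 to 1; 1 stands for 150 mm of shift or 1.5 rad of turn. Its arguments: {"type":"object","properties":{"translation":{"type":"array","items":{"type":"array","items":{"type":"number"}}},"twist":{"type":"array","items":{"type":"array","items":{"type":"number"}}},"fingers":{"type":"number"}},"required":["translation","twist"]}

```bash
ls; mkdir -p pics; cat > h.py <<'E'
import numpy as np, cv2, pickle
from cell import manip, optics
from scipy.spatial.transform import Rotation as R
def grab(n,tag):
    d=optics.read_camera(n); pickle.dump(d,open(f'pics/{tag}.pkl','wb')); cv2.imwrite(f'pics/{tag}.png',d['img']); return d
def load(tag): return pickle.load(open(f'pics/{tag}.pkl','rb'))
def cloud(d):
    v,u=np.mgrid[0:480,0:640]; z=d['z_map']
    p=np.stack([(u-d['cx'])/d['fx']*z,-(v-d['cy'])/d['fy']*z,-z,np.ones_like(z)],-1)
    w=p@np.linalg.inv(d['view']).T
    w[z==0]=np.nan
    return w[...,:3]
def ray(d,u,v,h):
    T=np.linalg.inv(d['view']); o=T[:3,3]
    r=T[:3,:3]@np.array([(u-d['cx'])/d['fx'],-(v-d['cy'])/d['fy'],-1.]); return o+r*(h-o[2])/r[2]
def proj(d,p):
    c=d['view']@np.append(p,1); return d['cx']+d['fx']*c[0]/-c[2], d['cy']-d['fy']*c[1]/-c[2]
E
python3 - <<'E'
from h import *
for n in('side','top'):
    d=grab(n,n+'0'); print({k:(v if k!='view' else v.round(3).tolist()) for k,v in d.items() if k not in('img','z_map')}, (d['z_map']>0).mean())
print(manip.state())
E
```

```text
pics
{'fx': 546.8817894027926, 'fy': 546.8817894027926, 'cx': 328.66639616728446, 'cy': 244.0743886229227, 'view': [[-0.966, -0.258, 0.011, 502.856], [0.184, -0.655, 0.733, -214.788], [-0.182, 0.71, 0.681, -1168.326], [0.0, 0.0, 0.0, 1.0]]} 0.996083984375
{'fx': 466.82947983266956, 'fy': 466.82947983266956, 'cx': 318.6862005623962, 'cy': 248.10173546725858, 'view': [[-0.138, -0.99, -0.004, 9.193], [0.971, -0.136, 0.198, -542.224], [-0.197, 0.023, 0.98, -1164.323], [0.0, 0.0, 0.0, 1.0]]} 0.996142578125
{'clock': 0.1, 'joints': array([-1.24148473e+00,  4.94133493e-01,  1.34608254e+00,  2.97406466e-05,
        1.30250095e+00, -9.55139778e-02]), 'dq': array([ 0.00210092, -0.00024832, -0.00216071,  0.00208768, -0.00046539,
        0.00180826]), 'joint_efforts': array([ 4.02299866e-04, -8.83592176e+01, -3.84558856e+01, -3.11453800e-05,
        5.16280750e-03, -3.23971975e-06]), 'eef_pos': array([ 257.49728406, -569.12748616,  230.74761409]), 'tool_rot': array([-3.06989345e+00, -6.62059402e-01,  1.61195953e-04]), 'force': array([0.028387  , 0.28068068, 0.12045057]), 'torque': array([-0.00997725,  0.02703701,  0.0261659 ]), 'finger_force': 0.0, 'width': 85.29469830132898}
```

View pics/top0.png

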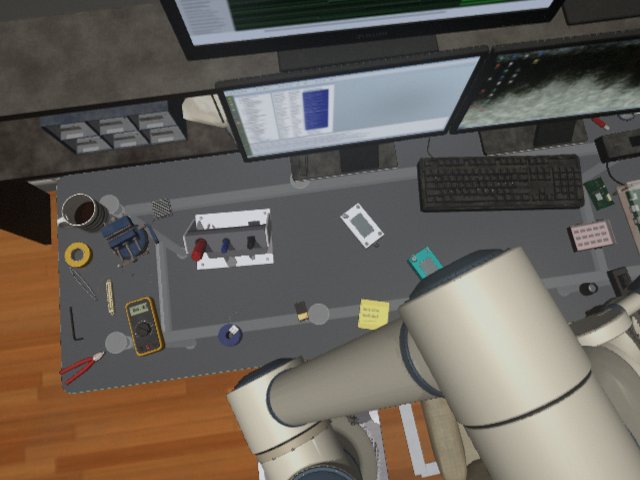

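View pics/side0.png

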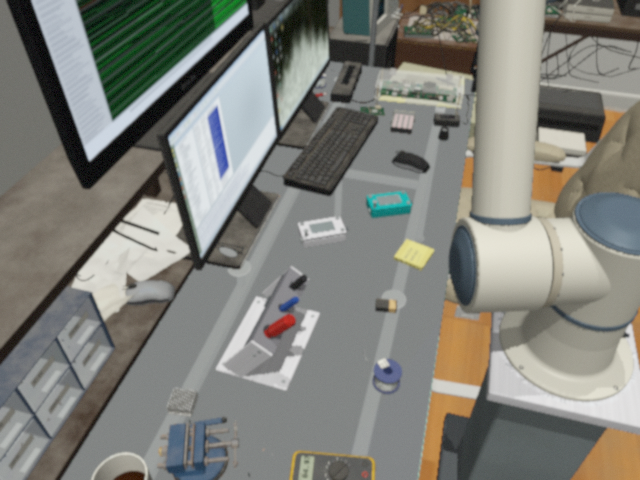

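The top view shows the stand around (232,240), with the red large driver at (198,248), blue at (226,244) and the marker at (251,241). The white enclosure is at (361,226), the reel at (230,335), the battery at (302,311) and the pad at (373,314). In the side view the red handle is at (280,325) and the enclosure at (322,230).

```bash
python3 - <<'E'
from h import *
for n,(r0,r1,c0,c1) in (('top0',(200,275,180,275)),('side0',(260,390,215,325))):
    d=load(n); W=cloud(d); hsv=cv2.cvtColor(d['img'],cv2.COLOR_BGR2HSV)
    H,S,V=[hsv[...,i].astype(int) for i in range(3)]
    box=np.zeros((480,640),bool); box[r0:r1,c0:c1]=1
    for nm,m in (('red',((H<8)|(H>172))&(S>130)&box),('blue',(H>105)&(H<130)&(S>120)&box),('black',(V<45)&box)):
        P=W[m&~np.isnan(W[...,0])]
        P=P[(P[:,2]>60)]
        c=np.median(P,0); P=P[np.linalg.norm(P-c,axis=1)<60]
        u,s,vt=np.linalg.svd(P-P.mean(0)); 
        print(n,nm,len(P),P.mean(0).round(1),vt[0].round(3),(s/np.sqrt(len(P))).round(1),P[:,2].min().round(),P[:,2].max().round())
t=load('top0')['img'][195:260,325:400]; s=load('side0')['img'][205:255,285:360]
a=cv2.resize(t,None,fx=5,fy=5,interpolation=2); b=cv2.resize(s,None,fx=5,fy=5,interpolation=2)
h=max(a.shape[0],b.shape[0]); 
pad=lambda i:cv2.copyMakeBorder(i,0,h-i.shape[0],0,0,0)
cv2.imwrite('pics/enc.png',np.hstack([pad(a),pad(b)]))
for n,(r0,r1,c0,c1) in (('top0',(195,260,325,400)),('side0',(205,255,285,360))):
    W=cloud(load(n))[r0:r1,c0:c1]; z=W[...,2]
    m=(z>44)&(z<70); print(n,'high',W[m].mean(0) if m.any() else None,m.sum(), np.argwhere(m).mean(0)[::-1] if m.any() else None)
    m=((z>30)&(z<42)).astype(np.uint8); q=W[m>0]; print(len(q),np.nanmedian(z[m>0]),cv2.minAreaRect(q[:,:2].astype(np.float32)))
E
```

```text
top0 red 152 [549.  222.3 165.6] [-0.728  0.07   0.682] [19.8  5.6  4.2] 128.0 182.0
top0 blue 44 [555.4 160.7 149.3] [-0.68   0.053  0.732] [16.   2.6  2.3] 124.0 165.0
top0 black 64 [558.4  96.7 142.6] [-0.612  0.059  0.788] [16.4  4.4  2.5] 117.0 162.0
side0 red 357 [553.  230.1 157.1] [ 0.656  0.036 -0.754] [23.   6.   4.4] 113.0 183.0
side0 blue 107 [558.  165.8 144.1] [ 0.639  0.013 -0.769] [15.6  3.   2. ] 120.0 163.0
side0 black 55 [559.4 105.3 138.4] [ 0.597 -0.049 -0.8  ] [10.6  2.6  1.2] 123.0 153.0
top0 high [ 617.50940061 -148.6683705    53.46651238] 20 [20.5 19.9]
927 35.55531481596017 ((587.4911499023438, -188.15628051757812), (112.23725891113281, 64.93578338623047), 29.89344596862793)
side0 high [ 618.5924515  -143.73248357   53.07899437] 20 [20.5 26.1]
735 34.369523916561434 ((590.32080078125, -188.69381713867188), (111.97500610351562, 70.40325927734375), 29.58887481689453)
```

View pics/enc.png

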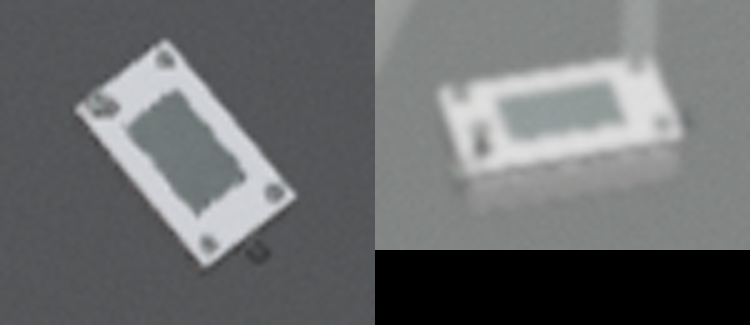

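The crop shows the proud screw at the enclosure's corner, top pixel about (345,215), at roughly (618,-146). This fits both the 112x65 mm rectangle and the local (+47,+23) offset. Next I'll find the driver's axis from silhouettes in both views.

```bash
cat >> h.py <<'E'
def redaxis(dt,ds,bt,bs):
    """axis line from the red silhouettes' mid lines; each gives a plane through its camera"""
    N=[];O=[];ends=[]
    for d,(r0,r1,c0,c1) in ((dt,bt),(ds,bs)):
        b=d['img'].astype(int); m=(b[...,2]>1.8*b[...,1]+8)&(b[...,2]>1.8*b[...,0]+8)&(b[...,2]>40)
        k=np.zeros_like(m);k[r0:r1,c0:c1]=1; m=(m&k).astype(np.uint8)
        n,l,st,_=cv2.connectedComponentsWithStats(m); i=1+st[1:,4].argmax()
        yx=np.argwhere(l==i); p=yx[:,::-1].astype(np.float32)
        vx,vy,x0,y0=cv2.fitLine(p,cv2.DIST_L2,0,.01,.01).ravel()
        t=(p-[x0,y0])@[vx,vy]; w=len(p)/(np.ptp(t)+1)
        T=np.linalg.inv(d['view']); rr=[T[:3,:3]@np.array([(u-d['cx'])/d['fx'],-(v-d['cy'])/d['fy'],-1]) for u,v in ((x0+vx*t.min(),y0+vy*t.min()),(x0+vx*t.max(),y0+vy*t.max()))]
        N.append(np.cross(*rr)/np.linalg.norm(np.cross(*rr)));O.append(T[:3,3]);ends.append(rr)
        print('mask',len(p),'centre',x0.round(1),y0.round(1),'len',np.ptp(t).round(1),'w',w.round(1))
    a=np.cross(*N);a/=np.linalg.norm(a)*np.sign(a[2])
    p=np.linalg.lstsq(np.array(N+[a]),np.array([N[0]@O[0],N[1]@O[1],a@np.array([550,226,160])]),rcond=None)[0]
    for o,rr in zip(O,ends):
        for r in rr:
            s=np.linalg.lstsq(np.c_[a,-r],o-p,rcond=None)[0][0]; print(' end',(p+a*s).round(1))
    return p,a
E
python3 - <<'E'
from h import *
dt,ds=load('top0'),load('side0')
p,a=redaxis(dt,ds,(225,270,180,215),(305,345,255,305)); print(p,a,np.degrees(np.arccos(a[2])))
for d in(dt,ds): print(np.linalg.inv(d['view'])[:3,3])
# block upper face + edges from depth
W=cloud(dt); 
for n in('top0','side0'):
    W=cloud(load(n)).reshape(-1,3); m=(W[:,0]>470)&(W[:,0]<760)&(W[:,1]>30)&(W[:,1]<300)&(W[:,2]>4)&(W[:,2]<20)
    print(n,cv2.minAreaRect(W[m][:,:2].astype(np.float32)))
    m=(W[:,0]>540)&(W[:,0]<700)&(W[:,1]>30)&(W[:,1]<300)&(W[:,2]>100)&(W[:,2]<140)
    print(cv2.minAreaRect(W[m][:,:2].astype(np.float32)),m.sum())
# screw: cross-check by rays
for n,b in(('top0',(195,260,325,400)),('side0',(205,255,285,360))):
    d=load(n);Z=cloud(d)[...,2];k=np.zeros(Z.shape,bool);k[b[0]:b[1],b[2]:b[3]]=1
    v,u=np.argwhere(k&(Z>50)&(Z<70)).mean(0); print(u,v,ray(d,u,v,55))
E
```

```text
mask 163 centre 197.6 250.1 len 22.5 w 6.9
mask 367 centre 279.9 325.6 len 33.3 w 10.7
 end [524.3 226.  188.4]
 end [593.7 223.5 102.6]
 end [586.8 223.7 111.2]
 end [527.2 225.9 184.9]
[548.34851727 225.09061839 158.68988051] [-0.62894269  0.02261357  0.77712272] 39.00211601983968
[ 298.23192883  -37.6206898  1248.75215796]
[313.07925689 818.28705003 946.76825334]
top0 ((613.87060546875, 163.82518005371094), (270.4106140136719, 282.5401306152344), 88.55675506591797)
((582.2064819335938, 160.15867614746094), (211.0590057373047, 65.72248077392578), 86.23416137695312) 1755
side0 ((583.9118041992188, 171.5951385498047), (230.74014282226562, 204.35325622558594), 86.53179931640625)
((580.9119873046875, 160.5992431640625), (213.06398010253906, 71.35067749023438), 86.66519927978516) 2169
344.27777777777777 215.11111111111111 [ 616.97187737 -145.21003892   55.        ]
305.5 230.77777777777777 [ 618.27744628 -142.80567243   55.        ]
```

```bash
cat >> h.py <<'E'
def frame(z,y):
    z=np.array(z,float);z/=np.linalg.norm(z);y=np.array(y,float);y-=z*(y@z);y/=np.linalg.norm(y)
    return R.from_matrix(np.c_[np.cross(y,z),y,z])
def cur():
    s=manip.state(); return s['eef_pos'],R.from_rotvec(s['tool_rot'])
def rel(p0,r0,p1,r1):
    t=r0.inv().apply(np.array(p1)-p0)/150; w=(r0.inv()*r1).as_rotvec()/1.5
    print('T',t.round(3).tolist(),'W',w.round(3).tolist(),'rows',np.ceil(max(np.linalg.norm(t)*150/41.7,np.degrees(np.linalg.norm(w)*1.5)/7.16)))
    return np.array(p1),r1
A=np.array([-0.629,0.0226,0.777]);G=np.array([552.6,224.9,153.5])
RG=frame(-A,[1,-0.03,0])
E
python3 - <<'E'
from h import *
print(manip.grasp_offset)
p,r=cur(); pre=G+A*80-19*A
s=R.from_rotvec
def sl(f): return r0*s((r0.inv()*RG).as_rotvec()*f)
p0,r0=p,r
for f in (.25,.5,.75,1): 
    q=p0+(pre-p0)*f; q[2]+=120*np.sin(np.pi*f); q[0]+=40*np.sin(np.pi*f); print(q); p,r=rel(p,r,q,sl(f))
E
```

```text
-18.700000000000003
[ 349.96498429 -370.27596462  308.13777431]
T [1.108, -0.954, -0.515] W [-0.102, 0.062, -0.179] rows 6.0
[ 425.86414203 -171.42444308  335.82230705]
T [1.251, -0.664, -0.205] W [-0.102, 0.062, -0.179] rows 6.0
[478.33184226  27.42707846 293.21246727]
T [1.264, -0.554, 0.236] W [-0.102, 0.062, -0.179] rows 6.0
[514.231  226.2786 200.897 ]
T [1.29, -0.496, 0.531] W [-0.102, 0.062, -0.179] rows 6.0
```

```bash
python3 - <<'E'
from h import *
p,r=cur(); pre=G+A*61
p0,r0=p,r
for i in range(1,7):
    f=i/6; q=p0+(pre-p0)*f; q[2]+=120*np.sin(np.pi*f); q[0]+=40*np.sin(np.pi*f); p,r=rel(p,r,q,r0*R.from_rotvec((r0.inv()*RG).as_rotvec()*f))
E
```

```text
T [0.746, -0.633, -0.366] W [-0.068, 0.042, -0.119] rows 4.0
T [0.831, -0.482, -0.268] W [-0.068, 0.042, -0.119] rows 4.0
T [0.858, -0.381, -0.086] W [-0.068, 0.042, -0.119] rows 4.0
T [0.856, -0.341, 0.117] W [-0.068, 0.042, -0.119] rows 4.0
T [0.857, -0.329, 0.283] W [-0.068, 0.042, -0.119] rows 4.0
T [0.873, -0.29, 0.381] W [-0.068, 0.042, -0.119] rows 4.0
```

step_arm:
  translation:
    - [0.19,-0.16,-0.09]
    - [0.37,-0.32,-0.18]
    - [0.56,-0.48,-0.27]
    - [0.75,-0.63,-0.37]
    - [0.75,-0.63,-0.37]
  twist:
    - [-0.017,0.01,-0.03]
    - [-0.034,0.02,-0.06]
    - [-0.05,0.03,-0.09]
    - [-0.07,0.04,-0.12]
    - [-0.07,0.04,-0.12]
  fingers: 1

```text
clock: 0.52
eef_pos: [322.9, -432.3, 289.1]
tool_rot: [2.906, 0.916, 0.128]
force: [1.0, -1.7, 1.2]
width: 85.3
finger_force: 0.0
```

step_arm:
  translation:
    - [0.21,-0.12,-0.07]
    - [0.42,-0.24,-0.14]
    - [0.62,-0.36,-0.2]
    - [0.83,-0.48,-0.27]
  twist:
    - [-0.017,0.01,-0.03]
    - [-0.034,0.02,-0.06]
    - [-0.05,0.03,-0.09]
    - [-0.07,0.04,-0.12]

```text
clock: 0.85
eef_pos: [378.6, -303.0, 325.4]
tool_rot: [2.727, 1.134, 0.24]
force: [1.5, 0.5, -0.2]
width: 85.4
finger_force: 0.0
```

step_arm:
  translation:
    - [0.21,-0.09,-0.02]
    - [0.43,-0.19,-0.04]
    - [0.64,-0.28,-0.06]
    - [0.86,-0.38,-0.09]
  twist:
    - [-0.017,0.01,-0.03]
    - [-0.034,0.02,-0.06]
    - [-0.05,0.03,-0.09]
    - [-0.07,0.04,-0.12]

```text
clock: 1.18
eef_pos: [426.7, -170.2, 335.8]
tool_rot: [2.523, 1.334, 0.347]
force: [0.5, -0.3, -0.5]
width: 85.4
finger_force: 0.0
```

step_arm:
  translation:
    - [0.21,-0.09,0.03]
    - [0.43,-0.17,0.06]
    - [0.64,-0.26,0.09]
    - [0.86,-0.34,0.12]
  twist:
    - [-0.017,0.01,-0.03]
    - [-0.034,0.02,-0.06]
    - [-0.05,0.03,-0.09]
    - [-0.07,0.04,-0.12]

```text
clock: 1.52
eef_pos: [464.2, -37.3, 312.6]
tool_rot: [2.303, 1.511, 0.446]
force: [0.4, -1.1, 0.7]
width: 85.9
finger_force: 0.0
```

step_arm:
  translation:
    - [0.21,-0.08,0.07]
    - [0.43,-0.16,0.14]
    - [0.64,-0.25,0.21]
    - [0.86,-0.33,0.28]
    - [0.86,-0.33,0.28]
  twist:
    - [-0.017,0.01,-0.03]
    - [-0.034,0.02,-0.06]
    - [-0.05,0.03,-0.09]
    - [-0.07,0.04,-0.12]
    - [-0.07,0.04,-0.12]

```text
clock: 1.93
eef_pos: [491.6, 98.2, 259.5]
tool_rot: [2.068, 1.67, 0.535]
force: [-1.5, -0.6, -0.6]
width: 85.3
finger_force: 0.0
```

```bash
python3 - <<'E'
from h import *
p,r=cur(); print(p,r.as_matrix().round(3),manip.state()['clock'],manip.state()['joints'])
p,r=rel(p,r,G+A*66,RG)
grab('side','side1');grab('top','top1')
E
```

```text
[491.56844455  98.19390981 259.51338371] [[ 0.201  0.815  0.544]
 [ 0.979 -0.185 -0.086]
 [ 0.031  0.55  -0.835]] 1.9333 [ 0.21050824  0.12155447  2.03052562 -0.44424025  0.47802026  0.76594337]
T [0.852, -0.253, 0.302] W [-0.064, 0.049, -0.107] rows 4.0
```

step_arm:
  translation:
    - [0.21,-0.063,0.0]
    - [0.43,-0.126,0.05]
    - [0.64,-0.19,0.12]
    - [0.85,-0.253,0.22]
    - [0.852,-0.253,0.302]
    - [0.852,-0.253,0.302]
    - [0.852,-0.253,0.302]
  twist:
    - [-0.016,0.012,-0.027]
    - [-0.032,0.025,-0.054]
    - [-0.048,0.037,-0.08]
    - [-0.064,0.049,-0.107]
    - [-0.064,0.049,-0.107]
    - [-0.064,0.049,-0.107]
    - [-0.064,0.049,-0.107]

```text
clock: 2.62
eef_pos: [512.9, 219.8, 207.0]
tool_rot: [1.855, 1.788, 0.626]
force: [-0.5, -0.3, -0.2]
width: 85.0
finger_force: 0.0
```

```bash
python3 - <<'E'
from h import *
p,r=cur(); print(p,r.as_matrix().round(3),manip.state()['joints'])
a=grab('side','side2');b=grab('top','top2')
x,y=proj(a,p);print('tcp px side',x,y, 'top',proj(b,p))
c=lambda d,u,v:cv2.resize(d['img'][v-55:v+55,u-65:u+65],(390,330),interpolation=2)
cv2.imwrite('pics/v2.png',np.hstack([c(a,280,315),c(b,198,240)]))
E
```

```text
[512.89989273 219.83349666 207.03666838] [[ 0.039  0.777  0.628]
 [ 0.999 -0.026 -0.03 ]
 [-0.006  0.629 -0.777]] [ 0.49236865  0.31912476  2.03923003 -1.09620941  0.37174543  1.49222498]
tcp px side 302.0105116135935 308.12743785325455 top (np.float64(195.0018803753046), np.float64(262.7627156232736))
```

View pics/v2.png

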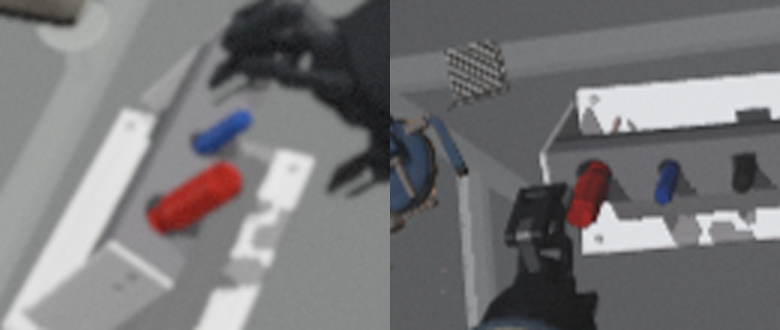

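The crops show the red handle at about (197,249) in the top view, with the open fingers behind it. In the top view the fingers seem to sit left (+y) of the projected TCP, so I'll check that against depth.

```bash
python3 - <<'E'
from h import *
p,r=cur()
for n in('side2','top2'):
    d=load(n);W=cloud(d).reshape(-1,3);L=r.inv().apply(W-p)
    m=(np.abs(L[:,0])<70)&(np.abs(L[:,1])<75)&(L[:,2]>-110)&(L[:,2]<12)&(W[:,2]>175)
    img=d['img'].reshape(-1,3); red=(img[:,2]>1.8*img[:,1]+8); m&=~red
    for z0 in range(-110,12,15):
        q=L[m&(L[:,2]>=z0)&(L[:,2]<z0+15)]
        if len(q)>4: print(n,z0,len(q),'x',np.percentile(q[:,0],[3,50,97]).round(),'y',np.percentile(q[:,1],[3,25,50,75,97]).round())
    for l in((0,42,-10),(0,-42,-10),(0,0,-100)): print(l,proj(d,p+r.apply(l)))
p,a=redaxis(load('top2'),load('side2'),(225,270,180,215),(305,345,255,305)); print(p,a)
E
```

```text
side2 -110 503 x [-4. 12. 21.] y [-66. -29.  15.  41.  68.]
side2 -95 383 x [-8. 12. 20.] y [-69. -25.  14.  37.  70.]
side2 -80 486 x [-12.  10.  18.] y [-69. -40.  32.  44.  72.]
side2 -65 263 x [-8. 10. 14.] y [-68. -55.  43.  52.  73.]
side2 -50 126 x [-6.  8. 12.] y [-56. -45. -43.  48.  55.]
side2 -35 134 x [-7.  8. 13.] y [-56. -45. -43.  49.  55.]
side2 -20 42 x [-6.  7. 12.] y [-53. -45. -44.  46.  51.]
(0, 42, -10) (np.float64(287.14233302253825), np.float64(291.2978736995205))
(0, -42, -10) (np.float64(322.9834975379239), np.float64(319.7187611543931))
(0, 0, -100) (np.float64(337.1525860941861), np.float64(285.96462994437326))
top2 -110 123 x [-18.  -9.  15.] y [12. 22. 46. 68. 69.]
top2 -95 106 x [-16.  -9.  16.] y [20. 31. 62. 70. 72.]
top2 -80 127 x [-15.  -6.  11.] y [-67.  39.  61.  70.  73.]
top2 -65 27 x [-12. -10.   4.] y [19. 49. 53. 68. 73.]
top2 -50 14 x [-10.  -9.  -5.] y [-47. -43.  45.  49.  54.]
top2 -35 40 x [-10.  -6.  -1.] y [-49. -44.  46.  49.  56.]
top2 -20 13 x [-9. -1.  5.] y [-49. -45. -44. -43.  51.]
(0, 42, -10) (np.float64(190.1577841720182), np.float64(248.3361240524411))
(0, -42, -10) (np.float64(197.88229658946966), np.float64(280.7375644887974))
(0, 0, -100) (np.float64(186.21427132399077), np.float64(286.2383127031369))
mask 161 centre 197.9 250.0 len 22.5 w 6.9
mask 367 centre 279.8 325.6 len 33.3 w 10.7
 end [523.7 224.9 188. ]
 end [593.7 223.6 102.9]
 end [586.8 223.7 111.3]
 end [527.5 224.9 183.4]
[548.04803499 224.47116295 158.41848018] [-0.63506852  0.01185292  0.77236486]
```

```bash
sed -i 's/^A=.*/A=np.array([-0.632,0.017,0.775]);G=np.array([552.3,224.6,153.5])/' h.py; python3 - <<'E'
from h import *
p,r=cur(); rel(p,r,G+A*55,RG); rel(p,r,G-A*19,RG)
E
```

```text
T [0.04, -0.028, 0.08] W [-0.002, 0.008, -0.002] rows 1.0
T [0.046, -0.026, 0.573] W [-0.002, 0.008, -0.002] rows 3.0
```

step_arm:
  translation:
    - [0.02,-0.014,0.02]
    - [0.04,-0.028,0.05]
    - [0.042,-0.028,0.1]
    - [0.043,-0.027,0.18]
    - [0.044,-0.027,0.26]
    - [0.045,-0.026,0.34]
    - [0.046,-0.026,0.42]
    - [0.046,-0.026,0.5]
    - [0.046,-0.026,0.57]
    - [0.046,-0.026,0.57]
    - [0.046,-0.026,0.57]
  twist:
    - [-0.002,0.008,-0.002]
    - [-0.002,0.008,-0.002]
    - [-0.002,0.008,-0.002]
    - [-0.002,0.008,-0.002]
    - [-0.002,0.008,-0.002]
    - [-0.002,0.008,-0.002]
    - [-0.002,0.008,-0.002]
    - [-0.002,0.008,-0.002]
    - [-0.002,0.008,-0.002]
    - [-0.002,0.008,-0.002]
    - [-0.002,0.008,-0.002]

```text
clock: 3.63
eef_pos: [569.9, 230.1, 152.4]
tool_rot: [1.868, 1.813, 0.614]
force: [-0.4, 0.1, -0.5]
width: 85.5
finger_force: 0.0
```

```bash
python3 - <<'E'
from h import *
s=manip.state();p,r=cur(); print(p,r.as_matrix()[:,2],s['force'],s['joints']); rel(p,r,G-A*19,RG)
a=grab('side','side3');b=grab('top','top3')
c=lambda d,u,v:cv2.resize(d['img'][v-55:v+55,u-65:u+65],(390,330),interpolation=2)
cv2.imwrite('pics/v3.png',np.hstack([c(a,280,315),c(b,198,240)]))
E
```

```text
[569.92808554 230.13533626 152.41741955] [ 0.60873044 -0.01939912 -0.79313991] [-0.35812748  0.07474741 -0.53895794] [ 0.43694869  0.47404717  1.96295884 -1.22293702  0.29705875  1.58797579]
T [-0.04, -0.084, 0.05] W [-0.02, 0.002, 0.002] rows 1.0
```

View pics/v3.png

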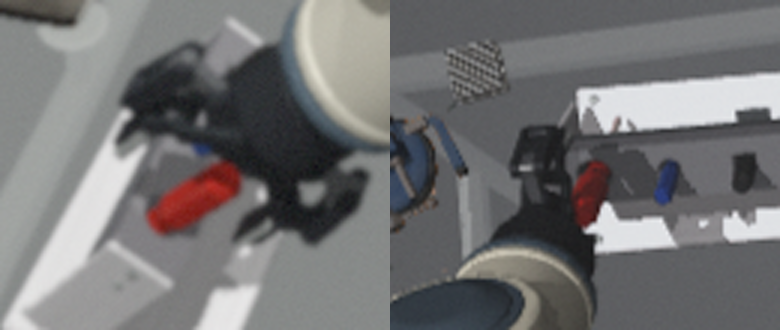

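Joint 4 has reached its limit because the tool axis lies close to the forearm, so I'll change the grasp. The fingers will close along the stand's y, half open, with the tool only about 15° from vertical. First I back out.

step_arm:
  translation:
    - [0,0,-0.1]
    - [0,0,-0.25]
    - [0,0,-0.45]
    - [0,0,-0.65]
    - [0,0,-0.85]
    - [0,0,-0.85]
  twist:
    - [0,0,0]
    - [0,0,0]
    - [0,0,0]
    - [0,0,0]
    - [0,0,0]
    - [0,0,0]
  fingers: 0.1

```text
clock: 4.23
eef_pos: [489.9, 233.4, 258.1]
tool_rot: [1.865, 1.813, 0.622]
force: [1.5, 1.0, -0.0]
width: 47.3
finger_force: 0.0
```

```bash
cat >> h.py <<'E'
def tooldown(th,yaw=0): # z tilted th deg forward in the driver's plane, y across it
    n=np.cross(A,[0,0,1]); n/=np.linalg.norm(n); n*=np.sign(n[1])
    return frame(R.from_rotvec(-n*np.radians(th)).apply([0,0,-1.]),n)
RT=tooldown(15)
E
python3 - <<'E'
from h import *
s=manip.state();p,r=cur(); print(p,r.as_matrix().round(2),s['joints'],s['width']); print(RT.as_matrix().round(3))
q,k=rel(p,r,[510,225,290],RT)
E
```

```text
[489.9248689  233.39342949 258.10318447] [[ 0.03  0.79  0.61]
 [ 1.   -0.02 -0.02]
 [ 0.    0.61 -0.79]] [ 0.53659906  0.20334639  1.98173935 -0.75419495  0.49702491  1.15523996] 47.25734098091933
[[-0.966  0.027  0.259]
 [ 0.026  1.    -0.007]
 [-0.259  0.    -0.966]]
T [-0.052, 0.237, -0.085] W [0.208, 0.207, -1.033] rows 13.0
```

step_arm:
  translation:
    - [0,0.1,-0.04]
    - [-0.03,0.15,-0.05]
    - [-0.05,0.24,-0.085]
    - [-0.05,0.24,-0.085]
    - [-0.05,0.24,-0.085]
    - [-0.05,0.24,-0.085]
    - [-0.05,0.24,-0.085]
    - [-0.05,0.24,-0.085]
  twist:
    - [0.015,0.015,-0.074]
    - [0.03,0.03,-0.15]
    - [0.045,0.045,-0.22]
    - [0.06,0.06,-0.3]
    - [0.075,0.075,-0.37]
    - [0.09,0.09,-0.45]
    - [0.104,0.104,-0.52]
    - [0.104,0.104,-0.52]

```text
clock: 4.9
eef_pos: [512.0, 224.6, 286.2]
tool_rot: [1.125, 2.47, 0.36]
force: [0.4, -0.2, -0.7]
width: 47.2
finger_force: 0.0
```

```bash
python3 - <<'E'
from h import *
s=manip.state();p,r=cur(); print(s['joints'])
z=RT.as_matrix()[:,2]
rel(p,r,G+19*z-z*95,RT)
E
```

```text
[ 0.36813947  0.17118886  1.8092546  -0.16032544  0.69682695 -0.24910274]
T [0.02, -0.061, 0.413] W [0.109, 0.111, -0.557] rows 7.0
```

step_arm:
  translation:
    - [0.0,0.0,0.02]
    - [0.0,-0.02,0.08]
    - [0.01,-0.03,0.15]
    - [0.01,-0.04,0.22]
    - [0.015,-0.05,0.3]
    - [0.02,-0.06,0.37]
    - [0.02,-0.061,0.41]
    - [0.02,-0.061,0.41]
    - [0.02,-0.061,0.41]
  twist:
    - [0.015,0.015,-0.08]
    - [0.03,0.03,-0.16]
    - [0.045,0.046,-0.24]
    - [0.06,0.062,-0.32]
    - [0.08,0.08,-0.4]
    - [0.095,0.095,-0.48]
    - [0.109,0.111,-0.557]
    - [0.109,0.111,-0.557]
    - [0.109,0.111,-0.557]

```text
clock: 5.65
eef_pos: [532.8, 225.3, 227.0]
tool_rot: [0.05, 2.878, -0.002]
force: [-0.5, 0.1, 0.1]
width: 47.1
finger_force: 0.0
```

```bash
python3 - <<'E'
from h import *
s=manip.state();p,r=cur(); print(s['joints'],s['force'])
z=RT.as_matrix()[:,2]
rel(p,r,G+19*z,RT)
E
```

```text
[ 0.35226748  0.33773772  1.66802268 -0.12250143  0.89380048 -1.1182653 ] [-0.53121595  0.09332422  0.13395171]
T [0.002, -0.002, 0.634] W [0.001, 0.001, -0.006] rows 3.0
```

step_arm:
  translation:
    - [0,0,0.08]
    - [0,0,0.17]
    - [0,0,0.26]
    - [0,0,0.35]
    - [0,0,0.44]
    - [0,0,0.53]
    - [0,0,0.6]
    - [0,0,0.635]
    - [0,0,0.635]
    - [0,0,0.635]
  twist:
    - [0,0,-0.006]
    - [0,0,-0.006]
    - [0,0,-0.006]
    - [0,0,-0.006]
    - [0,0,-0.006]
    - [0,0,-0.006]
    - [0,0,-0.006]
    - [0,0,-0.006]
    - [0,0,-0.006]
    - [0,0,-0.006]

```text
clock: 6.48
eef_pos: [557.6, 224.6, 135.7]
tool_rot: [0.034, 2.878, -0.004]
force: [-0.6, -0.1, 1.1]
width: 47.0
finger_force: 0.0
```

```bash
python3 - <<'E'
from h import *
s=manip.state();p,r=cur(); print(s['joints'],s['force'])
z=RT.as_matrix()[:,2]
rel(p,r,G+19*z,RT)
a=grab('side','side4');b=grab('top','top4')
c=lambda d,u,v:cv2.resize(d['img'][v-55:v+55,u-65:u+65],(390,330),interpolation=2)
cv2.imwrite('pics/v4.png',np.hstack([c(a,280,315),c(b,198,240)]))
E
```

```text
[ 0.33454506  0.48930235  1.7206036  -0.14353194  0.68934997 -1.11255239] [-0.60849159 -0.11608646  1.08444563]
T [0.004, -0.001, 0.003] W [0.001, 0.001, 0.002] rows 1.0
```

View pics/v4.png

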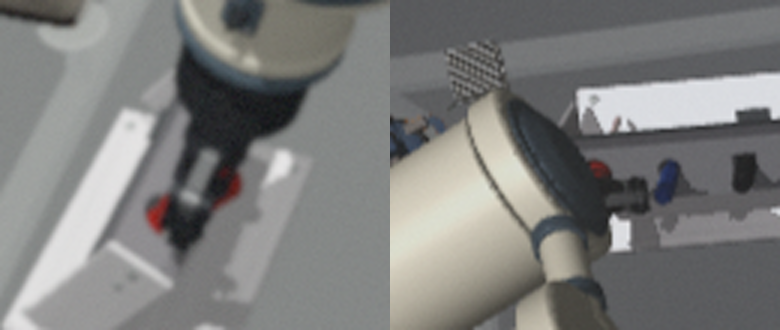

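The side crop shows a finger over the middle of the red handle at about (280,325). In the top crop the other finger is between the red and blue handles, clear of blue. Closing the gripper.

step_arm:
  translation:
    - [0,0,0]
    - [0,0,0]
    - [0,0,0]
    - [0,0,0]
    - [0,0,0]
    - [0,0,0]
    - [0,0,0]
    - [0,0,0]
    - [0,0,0]
    - [0,0,0]
  twist:
    - [0,0,0]
    - [0,0,0]
    - [0,0,0]
    - [0,0,0]
    - [0,0,0]
    - [0,0,0]
    - [0,0,0]
    - [0,0,0]
    - [0,0,0]
    - [0,0,0]
  fingers: -1

```text
clock: 7.42
eef_pos: [557.9, 224.1, 136.1]
tool_rot: [0.033, 2.878, -0.005]
force: [-1.7, -7.6, 8.2]
width: 25.0
finger_force: 57.5
```

```bash
python3 - <<'E'
from h import *
p,r=cur(); 
for t in (34,37,40):
    a=R.from_rotvec([0,-np.radians(t),0]).apply([0,0,1.]); a=np.array([a[0],.03*-a[0],a[2]]); rel(p,r,p+a*145,r)
E
```

```text
T [0.313, 0.003, -0.915] W [0.0, 0.0, 0.0] rows 4.0
T [0.361, 0.004, -0.897] W [0.0, 0.0, 0.0] rows 4.0
T [0.407, 0.004, -0.877] W [0.0, 0.0, 0.0] rows 4.0
```

step_arm:
  translation:
    - [0.012,0,-0.03]
    - [0.024,0,-0.06]
    - [0.036,0,-0.09]
    - [0.048,0,-0.12]
    - [0.06,0,-0.15]
    - [0.072,0,-0.18]
    - [0.084,0,-0.21]
    - [0.084,0,-0.21]
  twist:
    - [0,0,0]
    - [0,0,0]
    - [0,0,0]
    - [0,0,0]
    - [0,0,0]
    - [0,0,0]
    - [0,0,0]
    - [0,0,0]

```text
clock: 8.08
eef_pos: [536.8, 225.3, 163.3]
tool_rot: [0.033, 2.878, -0.004]
force: [-1.2, -0.2, -0.7]
width: 24.8
finger_force: 58.0
```

step_arm:
  translation:
    - [0.02,0,-0.05]
    - [0.039,0,-0.1]
    - [0.058,0,-0.15]
    - [0.077,0,-0.2]
    - [0.097,0,-0.25]
    - [0.116,0,-0.3]
    - [0.135,0,-0.35]
    - [0.154,0,-0.4]
    - [0.173,0,-0.45]
    - [0.193,0,-0.5]
    - [0.212,0,-0.55]
    - [0.231,0,-0.6]
    - [0.25,0,-0.65]
    - [0.27,0,-0.7]
    - [0.285,0,-0.74]
    - [0.285,0,-0.74]
    - [0.285,0,-0.74]
    - [0.285,0,-0.74]
  twist:
    - [0,0,0]
    - [0,0,0]
    - [0,0,0]
    - [0,0,0]
    - [0,0,0]
    - [0,0,0]
    - [0,0,0]
    - [0,0,0]
    - [0,0,0]
    - [0,0,0]
    - [0,0,0]
    - [0,0,0]
    - [0,0,0]
    - [0,0,0]
    - [0,0,0]
    - [0,0,0]
    - [0,0,0]
    - [0,0,0]

```text
clock: 9.58
eef_pos: [467.3, 226.7, 258.4]
tool_rot: [0.033, 2.878, -0.005]
force: [-0.9, 0.0, -0.6]
width: 24.7
finger_force: 58.5
```

```bash
python3 - <<'E'
from h import *
s=manip.state();p,r=cur(); print(p,s['joints'],s['force'])
a=grab('side','side5');b=grab('top','top5')
print(proj(a,p),proj(b,p))
u,v=map(int,proj(a,p));U,V=map(int,proj(b,p))
c=lambda d,u,v:cv2.resize(d['img'][v-80:v+80,u-95:u+95],(380,320),interpolation=2)
cv2.imwrite('pics/v5.png',np.hstack([c(a,u,v),c(b,U,V)]))
E
```

```text
[467.29110482 226.71969748 258.36950881] [ 0.40695945  0.22013022  1.74603626 -0.1347047   0.93981699 -1.07446128] [-0.89899826  0.01271124 -0.5860436 ]
(np.float64(326.1930895596516), np.float64(296.7420825733372)) (np.float64(187.28062436954895), np.float64(280.0231065397369))
```

View pics/v5.png

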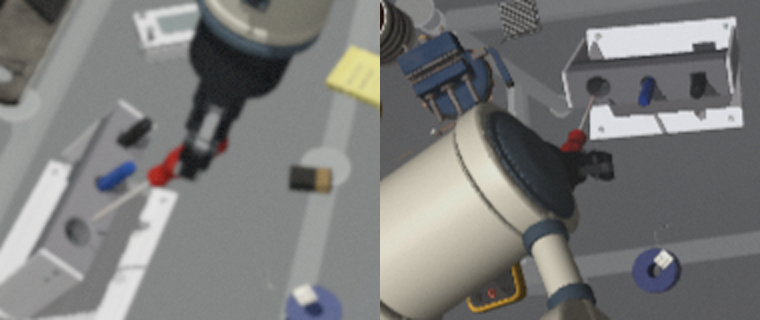

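The driver is out of the bore, held in the handle, with the blade tip near side px (278,325) and top px (202,252). The other tools are still in place. Next I'll triangulate the tip and plan the swing.

```bash
cat >> h.py <<'E'
def tri(obs):
    M=np.zeros((3,3));b=np.zeros(3);L=[]
    for d,u,v in obs:
        T=np.linalg.inv(d['view']);o=T[:3,3];r=T[:3,:3]@np.array([(u-d['cx'])/d['fx'],-(v-d['cy'])/d['fy'],-1.]);r/=np.linalg.norm(r)
        P=np.eye(3)-np.outer(r,r);M+=P;b+=P@o;L.append((o,P))
    x=np.linalg.solve(M,b);print('tri',x.round(1),'gap',[np.linalg.norm(P@(x-o)).round(1) for o,P in L]);return x
E
python3 - <<'E'
from h import *
p,r=cur(); a,b=load('side5'),load('top5')
tip=tri([(a,278.5,325),(b,202,252)]); g=p+r.apply([0,0,-18.7])
v=g-tip; print('len',np.linalg.norm(v),'axis',v/np.linalg.norm(v),'in tool',r.inv().apply(v/np.linalg.norm(v)))
A0=np.array([-0.63,0.02,0.777]); t=g-161*A0; print('nominal tip',t,proj(a,t),proj(b,t))
E
```

```text
tri [555.7 217.8 140.9] gap [np.float64(5.1), np.float64(5.1)]
len 164.6365823268123 axis [-0.56668412  0.0544817   0.8221319 ] in tool [ 0.33493639  0.04125587 -0.94133712]
nominal tip [563.84478243 223.55928841 151.13196598] (np.float64(275.6537259355912), np.float64(323.73821821293143)) (np.float64(197.78041063171875), np.float64(246.16634596172779))
```

```bash
python3 - <<'E'
from h import *
for n in('top0','side0'):
    W=cloud(load(n)).reshape(-1,3); W=W[(W[:,0]>560)&(W[:,0]<1000)&(W[:,1]>-420)&(W[:,1]<150)&(W[:,2]>70)]
    for y in range(-420,150,80):
        q=W[(W[:,1]>=y)&(W[:,1]<y+80)&((W[:,1]<50)|(W[:,0]>700))]
        if len(q): print(n,y,len(q),'xmin',np.percentile(q[:,0],1).round(),'z at near',q[q[:,0]<np.percentile(q[:,0],1)+40][:,2].min().round())
d=np.array([.36,.02,-.933]);d/=np.linalg.norm(d)
f=np.array([.97,-.23,0])
# final R: R d = up ; tool y horizontal-left
def final(d,yaw):
    B=frame(d,[0,1,0]).as_matrix(); C=frame([0,0,1],[np.cos(yaw),np.sin(yaw),0]).as_matrix(); return R.from_matrix(C@B.T)
RF=final(d,np.radians(90-13)); print(RF.as_matrix().round(3))
p,r=cur(); print('w total',(r.inv()*RF).as_rotvec()/1.5)
g=np.array([617.8,-145.,56+25+161]); print('tcp',g+RF.apply([0,0,18.7]))
E
```

```text
top0 -420 4840 xmin 782.0 z at near 105.0
top0 -340 5094 xmin 782.0 z at near 105.0
top0 -260 5433 xmin 781.0 z at near 70.0
top0 -180 5594 xmin 780.0 z at near 70.0
top0 -100 5832 xmin 780.0 z at near 104.0
top0 -20 6083 xmin 779.0 z at near 103.0
top0 60 4903 xmin 779.0 z at near 107.0
top0 140 500 xmin 880.0 z at near 275.0
side0 -420 2680 xmin 785.0 z at near 102.0
side0 -340 3311 xmin 784.0 z at near 102.0
side0 -260 4151 xmin 783.0 z at near 70.0
side0 -180 5067 xmin 782.0 z at near 70.0
side0 -100 6609 xmin 782.0 z at near 102.0
side0 -20 8926 xmin 781.0 z at near 103.0
side0 60 10087 xmin 782.0 z at near 103.0
side0 140 1255 xmin 882.0 z at near 249.0
[[-0.911  0.225 -0.347]
 [ 0.203  0.974  0.099]
 [ 0.36   0.02  -0.933]]
w total [-0.02099583  0.41770515  0.13735134]
tcp [ 611.31930479 -143.14579647  224.55716425]
```

```bash
cat >> h.py <<'E'
def final(d,yaw):
    d=np.array(d)/np.linalg.norm(d)
    B=frame(d,[0,1,0]).as_matrix(); C=frame([0,0,1],[np.cos(yaw),np.sin(yaw),0]).as_matrix(); return R.from_matrix(C@B.T)
S=np.array([617.8,-145.,56])
E
python3 - <<'E'
from h import *
RF=final([.36,.02,-.933],np.radians(-10)); print(RF.as_matrix().round(3))
p0,r0=cur(); w=(r0.inv()*RF).as_rotvec(); print(w)
tgt=S+[0,0,90+161]+RF.apply([0,0,18.7]); print(tgt)
p,r=p0,r0
for q,f in (([470,227,360],.1),([495,110,385],.4),([530,-10,390],.7),([590,-100,370],1),(tgt,1)):
    p,r=rel(p,r,q,r0*R.from_rotvec(w*f))
    print('  tip',p+r.apply([0,0,-18.7])-161*r.apply([.36,.02,-.933]))
E
```

```text
[[ 0.155  0.985  0.081]
 [ 0.92  -0.174  0.351]
 [ 0.36   0.02  -0.933]]
[-0.10725323  0.44804865  1.7399274 ]
[ 619.31248903 -138.43114485  289.55716425]
T [-0.194, 0.002, -0.651] W [-0.007, 0.03, 0.116] rows 3.0
  tip [553.49971821 213.77790546 243.73146409]
T [-0.347, -0.725, -0.134] W [-0.021, 0.09, 0.348] rows 5.0
  tip [551.74014234  82.4765859  255.81634356]
T [-0.699, -0.448, -0.084] W [-0.021, 0.09, 0.348] rows 5.0
  tip [555.43330511 -35.07327324 250.75246096]
T [-0.715, 0.159, 0.022] W [-0.021, 0.09, 0.348] rows 5.0
  tip [ 588.48751097 -106.56885515  226.40347606]
T [-0.398, 0.226, 0.426] W [0.0, 0.0, 0.0] rows 3.0
  tip [ 617.8        -145.          145.96064031]
```

step_arm:
  translation:
    - [-0.02,0,-0.08]
    - [-0.05,0,-0.18]
    - [-0.09,0,-0.3]
    - [-0.13,0,-0.42]
    - [-0.16,0,-0.54]
    - [-0.19,0,-0.62]
    - [-0.194,0,-0.65]
  twist:
    - [-0.001,0.003,0.01]
    - [-0.002,0.006,0.03]
    - [-0.003,0.012,0.05]
    - [-0.004,0.018,0.07]
    - [-0.005,0.024,0.09]
    - [-0.007,0.03,0.11]
    - [-0.007,0.03,0.116]

```text
clock: 10.27
eef_pos: [471.1, 226.8, 362.0]
tool_rot: [0.287, 2.908, 0.047]
force: [-0.7, 0.3, -0.8]
width: 24.6
finger_force: 58.5
```

step_arm:
  translation:
    - [-0.02,-0.05,-0.01]
    - [-0.07,-0.14,-0.03]
    - [-0.12,-0.25,-0.05]
    - [-0.18,-0.37,-0.07]
    - [-0.24,-0.49,-0.09]
    - [-0.29,-0.61,-0.11]
    - [-0.33,-0.69,-0.13]
    - [-0.347,-0.725,-0.134]
  twist:
    - [-0.001,0.006,0.024]
    - [-0.004,0.018,0.07]
    - [-0.007,0.031,0.12]
    - [-0.01,0.046,0.18]
    - [-0.014,0.061,0.235]
    - [-0.017,0.076,0.29]
    - [-0.02,0.086,0.33]
    - [-0.021,0.09,0.348]

```text
clock: 10.93
eef_pos: [495.3, 107.5, 384.5]
tool_rot: [1.071, 2.871, 0.198]
force: [-0.1, -0.6, -0.5]
width: 24.7
finger_force: 58.5
```

```bash
python3 - <<'E'
from h import *
RF=final([.36,.02,-.933],np.radians(-10)); s=manip.state()
p,r=cur(); print(p,s['joints'],s['width'],s['force']); w=(r.inv()*RF).as_rotvec(); r0=r
tgt=S+[0,0,90+161]+RF.apply([0,0,18.7])
for q,f in (([530,-10,390],.5),([590,-100,370],1),(tgt,1)):
    p,r=rel(p,r,q,r0*R.from_rotvec(w*f))
E
```

```text
[495.28128239 107.47575528 384.53460615] [ 0.03419437  0.13529667  1.4717104   0.0932859   1.42030391 -0.83142438] 24.704113697922626 [-0.12176339 -0.64484387 -0.53997876]
T [-0.689, -0.431, -0.085] W [-0.022, 0.089, 0.346] rows 5.0
T [-0.715, 0.162, 0.021] W [-0.022, 0.089, 0.346] rows 5.0
T [-0.398, 0.226, 0.426] W [0.0, 0.0, 0.0] rows 3.0
```

step_arm:
  translation:
    - [-0.04,-0.03,-0.005]
    - [-0.13,-0.08,-0.02]
    - [-0.24,-0.15,-0.03]
    - [-0.35,-0.22,-0.04]
    - [-0.46,-0.29,-0.06]
    - [-0.57,-0.36,-0.07]
    - [-0.65,-0.41,-0.08]
    - [-0.69,-0.43,-0.085]
  twist:
    - [-0.001,0.006,0.024]
    - [-0.004,0.018,0.07]
    - [-0.007,0.031,0.12]
    - [-0.01,0.046,0.18]
    - [-0.014,0.061,0.235]
    - [-0.017,0.076,0.29]
    - [-0.02,0.086,0.33]
    - [-0.022,0.09,0.346]

```text
clock: 11.6
eef_pos: [530.9, -9.0, 389.9]
tool_rot: [-1.747, -2.493, -0.337]
force: [-0.5, 0.7, -0.6]
width: 24.9
finger_force: 58.5
```

step_arm:
  translation:
    - [-0.04,0.01,0.0]
    - [-0.13,0.03,0.005]
    - [-0.24,0.06,0.01]
    - [-0.35,0.08,0.01]
    - [-0.46,0.11,0.015]
    - [-0.57,0.13,0.02]
    - [-0.66,0.15,0.02]
    - [-0.715,0.162,0.021]
    - [-0.715,0.162,0.021]
  twist:
    - [-0.001,0.006,0.024]
    - [-0.004,0.018,0.07]
    - [-0.007,0.031,0.12]
    - [-0.01,0.046,0.18]
    - [-0.014,0.061,0.235]
    - [-0.017,0.076,0.29]
    - [-0.02,0.086,0.33]
    - [-0.022,0.09,0.346]
    - [-0.022,0.09,0.346]

```text
clock: 12.35
eef_pos: [591.7, -97.7, 370.0]
tool_rot: [-2.204, -1.865, -0.432]
force: [-1.1, -0.3, -0.5]
width: 24.9
finger_force: 58.5
```

```bash
python3 - <<'E'
from h import *
RF=final([.36,.02,-.933],np.radians(-10)); s=manip.state()
p,r=cur(); print(p,s['joints'],s['width'],s['force'])
rel(p,r,S+[0,0,90+161]+RF.apply([0,0,18.7]),RF)
a=grab('side','side6');b=grab('top','top6')
u,v=map(int,proj(a,p));U,V=map(int,proj(b,p));print(u,v,U,V)
c=lambda d,u,v:cv2.resize(d['img'][v-50:v+110,u-95:u+95],(380,320),interpolation=2)
cv2.imwrite('pics/v6.png',np.hstack([c(a,u,v),c(b,U,V-40)]))
E
```

```text
[591.72526343 -97.70545586 369.96616054] [-0.46397031  0.37914435  1.2192821   0.3597516   1.63151815 -0.29190379] 24.89226626589035 [-1.07395523 -0.31279886 -0.53458965]
T [-0.416, 0.216, 0.419] W [-0.001, -0.001, 0.003] rows 3.0
308 129 330 187
```

View pics/v6.png

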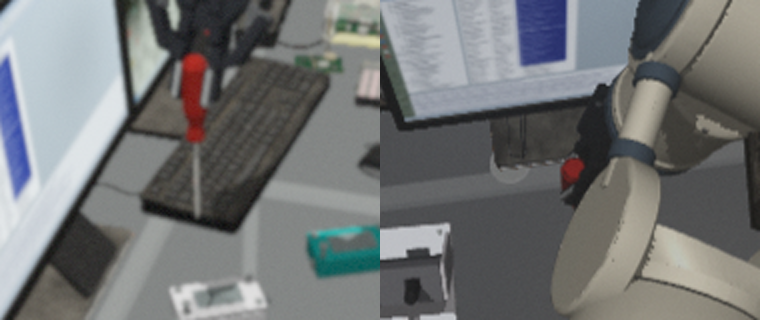

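The side crop shows the driver near upright: red handle from about (308,109) down, and the blade tip at px (311,187). In the top view the arm hides everything but the handle's end. I'll fit the driver axis from the side depth.

```bash
cat >> h.py <<'E'
def axisfit(d,p,r):
    """red handle + blade points from the side depth, in world; surface points moved back by the radius along the view ray"""
    W=cloud(d);img=d['img'].astype(int);T=np.linalg.inv(d['view']);o=T[:3,3]
    g=p+r.apply([0,0,-18.7]);red=(img[...,2]>1.8*img[...,1]+8)&(img[...,2]>60)
    near=np.hypot(W[...,0]-g[0],W[...,1]-g[1])
    h=red&(near<45)&(W[...,2]>g[2]-80)&(W[...,2]<g[2]+40)
    b=~red&(near<30)&(W[...,2]<g[2]-72)&(W[...,2]>g[2]-170)
    hd=lambda q:(q-o)/np.linalg.norm(q-o,axis=1)[:,None]
    rows=[]
    for m,rad in((h,13),(b,2.5)):
        for zz in np.arange(g[2]-170,g[2]+40,8):
            k=m&(W[...,2]>=zz)&(W[...,2]<zz+8)
            if k.sum()<3: continue
            q=np.median(W[k],0); v=q-o; v[2]=0; rows.append(np.append(q+v/np.linalg.norm(v)*rad*.85,k.sum()))
    rows=np.array(rows);print(rows.round(1));bz=W[b];print('lowest',bz[bz[:,2].argmin()] if len(bz) else None)
    return rows
E
python3 - <<'E'
from h import *
p,r=cur(); axisfit(load('side6'),p,r); print('grip',p+r.apply([0,0,-18.7]))
a=load('side6'); print(proj(a,p+r.apply([0,0,-18.7])))
E
```

```text
[[ 592.8 -105.9  328.8   19. ]
 [ 592.4 -107.4  333.4   31. ]
 [ 592.1 -106.   341.6   17. ]
 [ 589.9 -103.7  351.1   24. ]
 [ 592.5 -102.   359.5   33. ]
 [ 592.6 -101.8  366.    29. ]
 [ 592.5 -100.9  375.5   31. ]
 [ 594.6 -101.5  383.4   34. ]
 [ 593.8 -102.5  390.5   31. ]
 [ 593.9 -101.2  398.    35. ]
 [ 591.6 -102.4  407.    51. ]
 [ 593.6 -108.   413.5   70. ]
 [ 591.4 -106.4  230.9   10. ]
 [ 590.5 -106.5  239.7    9. ]
 [ 591.8 -106.4  247.     7. ]
 [ 591.3 -107.1  252.9    9. ]
 [ 592.6 -106.2  262.7    8. ]
 [ 590.6 -104.5  272.     4. ]
 [ 592.3 -104.3  278.3    6. ]
 [ 591.6 -103.3  285.7    6. ]
 [ 591.  -103.8  294.6    7. ]
 [ 591.3 -104.4  303.6    8. ]
 [ 591.7 -105.2  311.3    6. ]]
lowest [ 591.53888177 -105.83040946  221.16332708]
grip [ 589.58805061 -102.97289821  388.40303281]
(np.float64(310.64532299296116), np.float64(120.20614644144031))
```

```bash
python3 - <<'E'
from h import *
p,r=cur(); rel(p,r,p+[27,-38,-80],r);rel(p,r,p+[27,-38,-120],r)
E
```

```text
T [-0.399, 0.208, 0.422] W [0.0, 0.0, 0.0] rows 3.0
T [-0.496, 0.202, 0.671] W [0.0, 0.0, 0.0] rows 4.0
```

step_arm:
  translation:
    - [-0.05,0.03,0.05]
    - [-0.12,0.06,0.12]
    - [-0.19,0.1,0.2]
    - [-0.26,0.14,0.28]
    - [-0.33,0.17,0.35]
    - [-0.399,0.208,0.422]
    - [-0.43,0.206,0.5]
    - [-0.46,0.204,0.58]
    - [-0.485,0.202,0.64]
    - [-0.496,0.202,0.671]
    - [-0.496,0.202,0.671]
    - [-0.496,0.202,0.671]
    - [-0.496,0.202,0.671]
  twist:
    - [0,0,0]
    - [0,0,0]
    - [0,0,0]
    - [0,0,0]
    - [0,0,0]
    - [0,0,0]
    - [0,0,0]
    - [0,0,0]
    - [0,0,0]
    - [0,0,0]
    - [0,0,0]
    - [0,0,0]
    - [0,0,0]

```text
clock: 13.53
eef_pos: [618.5, -135.4, 251.7]
tool_rot: [-2.204, -1.868, -0.434]
force: [0.5, -0.5, -0.0]
width: 25.1
finger_force: 58.5
```

```bash
python3 - <<'E'
from h import *
s=manip.state();p,r=cur(); print(p,s['joints'],s['force'])
a=grab('side','side7');b=grab('top','top7'); axisfit(a,p,r); g=p+r.apply([0,0,-18.7]);print('grip',g)
u,v=map(int,proj(a,g-[0,0,150]));U,V=map(int,proj(b,g-[0,0,160]));print(u,v,U,V)
c=lambda d,u,v:cv2.resize(d['img'][v-40:v+40,u-48:u+48],(384,320),interpolation=2)
cv2.imwrite('pics/v7.png',np.hstack([c(a,u,v),c(b,U,V)]))
E
```

```text
[ 618.54436051 -135.40043961  251.67415127] [-0.49782413  0.52164773  1.30025678  0.35940805  1.43202874 -0.4036751 ] [ 0.50036654 -0.45492098 -0.01021409]
[[ 619.4 -144.5  209.8   17. ]
 [ 618.  -144.7  215.8   26. ]
 [ 618.3 -145.   223.3   18. ]
 [ 617.4 -141.3  232.8   17. ]
 [ 618.4 -140.3  239.8   24. ]
 [ 620.5 -139.4  247.3   24. ]
 [ 621.7 -139.2  255.3   21. ]
 [ 623.8 -139.3  262.5   24. ]
 [ 621.  -138.8  270.8   27. ]
 [ 620.7 -138.4  279.3   27. ]
 [ 617.5 -138.9  287.9   30. ]
 [ 619.8 -144.   295.6   65. ]
 [ 617.  -145.4  111.6    5. ]
 [ 618.5 -144.8  119.1    7. ]
 [ 619.4 -143.8  125.6    4. ]
 [ 619.1 -142.4  137.1    6. ]
 [ 618.3 -143.7  144.9    5. ]
 [ 620.1 -143.9  151.4    5. ]
 [ 618.4 -142.3  158.7    5. ]
 [ 617.8 -141.9  166.8    5. ]
 [ 618.5 -140.7  177.6    7. ]
 [ 618.  -142.   184.7    4. ]
 [ 617.6 -141.3  192.6    6. ]]
lowest [ 618.43577132 -142.07114094  102.89312976]
grip [ 617.01741519 -141.98437691  269.11003977]
305 210 344 209
```

View pics/v7.png

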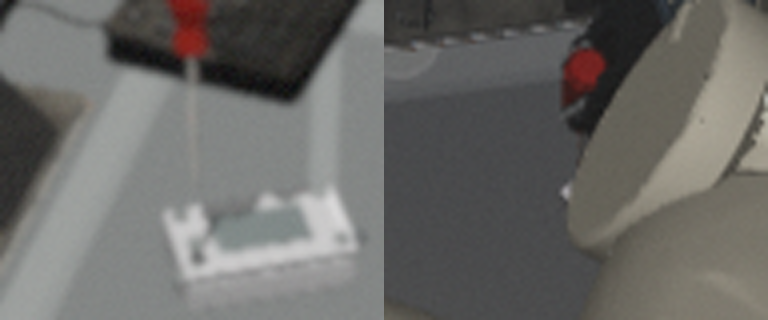

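Side view: the tip is at about px (306,210), directly above the screw head at px (306,230). The fitted tip is (618,-145) at z≈108, against the screw at (618,-145). I'll go straight down 32 mm.

```bash
python3 - <<'E'
from h import *
p,r=cur(); rel(p,r,p+[0,0,-31],r)
E
```

```text
T [-0.075, -0.005, 0.193] W [0.0, 0.0, 0.0] rows 1.0
```

step_arm:
  translation:
    - [-0.01,-0.001,0.025]
    - [-0.023,-0.002,0.06]
    - [-0.039,-0.003,0.1]
    - [-0.054,-0.004,0.14]
    - [-0.066,-0.005,0.17]
    - [-0.075,-0.005,0.193]
    - [-0.075,-0.005,0.193]
    - [-0.075,-0.005,0.193]
    - [-0.075,-0.005,0.193]
    - [-0.075,-0.005,0.193]
  twist:
    - [0,0,0]
    - [0,0,0]
    - [0,0,0]
    - [0,0,0]
    - [0,0,0]
    - [0,0,0]
    - [0,0,0]
    - [0,0,0]
    - [0,0,0]
    - [0,0,0]

```text
clock: 14.47
eef_pos: [618.3, -135.3, 220.3]
tool_rot: [-2.204, -1.868, -0.433]
force: [-0.7, 0.1, -0.8]
width: 24.7
finger_force: 58.5
```

```bash
python3 - <<'E'
from h import *
s=manip.state();p,r=cur(); print(p,s['force'],s['dq'].round(3))
a=grab('side','side8'); g=p+r.apply([0,0,-18.7]);print('grip',g)
rw=axisfit(a,p,r)
t=np.array([618,-145.2,g[2]-161]); print(proj(a,t),proj(a,S))
cv2.imwrite('pics/v8.png',cv2.resize(a['img'][190:250,270:350],(640,480),interpolation=2))
E
```

```text
[ 618.26329144 -135.3191822   220.26219555] [-0.69256607  0.06379313 -0.82485148] [ 0.    -0.     0.002 -0.    -0.002  0.   ]
grip [ 616.74555815 -141.90737171  237.69728215]
[[ 624.6 -146.   179.     3. ]
 [ 617.6 -145.   183.6   24. ]
 [ 619.6 -144.6  192.3   17. ]
 [ 617.7 -142.   201.2   18. ]
 [ 619.5 -140.4  208.8   25. ]
 [ 620.  -139.3  215.4   23. ]
 [ 623.3 -139.3  223.4   23. ]
 [ 620.1 -140.2  230.8   23. ]
 [ 621.2 -137.8  240.1   22. ]
 [ 618.3 -137.9  247.7   25. ]
 [ 619.9 -138.7  256.7   37. ]
 [ 619.7 -144.7  263.3   61. ]
 [ 620.1 -145.5   74.4    3. ]
 [ 617.4 -144.8   79.9    3. ]
 [ 618.5 -144.6   86.9    6. ]
 [ 617.4 -143.4   96.5    5. ]
 [ 618.3 -144.2  102.     4. ]
 [ 617.7 -142.2  112.     5. ]
 [ 616.3 -142.7  120.1    6. ]
 [ 617.8 -142.9  128.6    9. ]
 [ 618.2 -141.9  137.3    5. ]
 [ 619.4 -139.6  145.3    5. ]
 [ 617.8 -141.4  152.     6. ]
 [ 618.8 -143.1  160.1    6. ]]
lowest [ 619.41361094 -143.44402848   72.98290647]
(np.float64(305.7370962649149), np.float64(223.49421987834626)) (np.float64(305.93593475200726), np.float64(229.93881496992327))
```

View pics/v8.png

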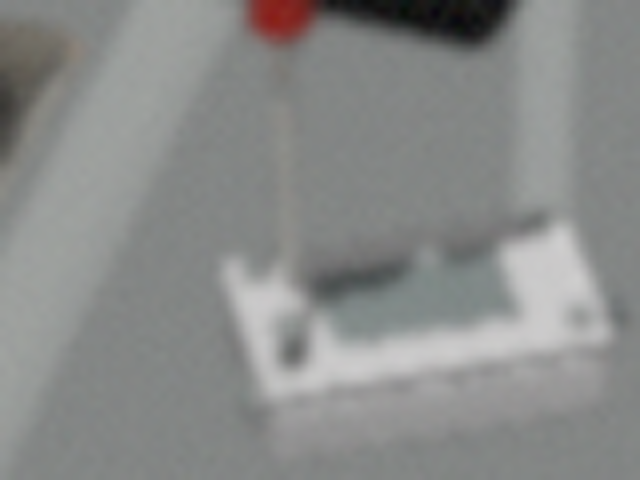

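The blade tip is at about px (306,224), in line with the proud screw head at px (306,231). That puts it about 20 mm above the head, with no contact force and the driver still. Handing in.

```bash
python3 -c "
from cell import manip
print(manip.close_job())"
```

```text
the job is handed in; nothing more can be done
None
```

I drew the large screwdriver out of the stand and handed in the job with it held upright, its tip about 2 cm above the proud screw. One thing could count against it: on the first approach joint 4 read -1.223 rad against its -1.22 limit, and the hand-in returned no verdict, so I don't know whether it passed.

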